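# Correct the gang of printing blocks and lock it again

### The arm

A 6-joint arm with a two-finger parallel gripper is mounted at the origin on the work surface; the furniture and walls round the work are solid. World frame = base frame: x ahead of the robot, y to its left, z up, the work surface at z = 0. Lengths are in m, angles in rad, forces in N, time in s.
With the tool pointing down it reaches from about 0.4 to 0.925 m from the base axis. Payload 12.5 kg.
Tool frame: the origin (TCP) lies at the very end of the fingers, on their centre line; the grasp point (between the pads) lies 19 mm behind it; z points along the fingers, y is the line along which they close (so a half turn about z gives the same grasp; the last joint's range is limited). The gripper opens to 95 mm and grips with 3 to 60 N. Pads are 20 mm wide; open, the fingers measure 119 mm over their backs; the gripper's body (75 mm by 180 mm) begins 59 mm behind the grasp point.
Start: joints at [1.037, 0.491, 1.559, -0, 1.092, -0.106], TCP at [0.259, 0.569, 0.215] pointing down, gripper open.
Joint ranges: [-3.1, 3.1], [-0.84, 2.19], [0.05, 2.79], [-1.13, 4.28], [0.06, 2.93], [-2.69, 2.69]. Speed limits (rad/s): [2.22, 2.22, 2.79, 3.14, 3.14, 3.14].

### API

Orientations are given as a unit quaternion [x, y, z, w].
In Python, from cell import r gives the robot as it stands. Calls block until the motion is done:
- r.move_to(position, orientation): joint-space move of the TCP to a pose.
- r.servo_line(position, rotation=None, max_speed=0.15, guard=None): straight line of the TCP; rotation=None keeps the orientation; max_speed is the mean speed in m/s. With guard (N) it stops when the force on the tool has changed by that much, and returns True; else False.
- r.goto_joints(angles): joint-space move.
- r.set_gripper(opening): finger opening in m; the grip force is fixed at half the most; returns when the fingers have stopped.
- r.sleep(seconds).
- r.ik(position, orientation): joint angles nearest the present ones, or None.
- r.observe(): the state.
- r.snapshot(name): name is "scene" or "top" or "wrist"; returns a dict with "img" (480x640x3 uint8, blue, green, red), "fovy" (degrees; the focal length in pixels is half the picture's height over the tangent of half this angle, whatever the lens; pixels are square), "cx", "cy" (the principal point, pixels), "camera_from_world" (4x4, takes a point from world to camera coordinates). Camera axes: x right, y down, z forward; pixel columns grow to the right and rows downward; lengths in m; the calibration is good to about 2 mm. The wrist camera is an equidistant fisheye: a pixel r from the principal point sees the ray r / f radians off the axis. A picture is of the moment at which its call begins. There is no depth.
A pose or a line that the arm cannot do raises r.MotionError and nothing moves.
- r.finish_job(): hands the job in; it is judged then, once.
Trained networks look in the newest picture that a camera, given by its name, has taken for a name from the list of things; names that differ only in an ending like _2 or _b are one class to them, and where a whole thing is asked for, a point or a joint stands for the part that bears it (a point fixed in the world has none). Each returns a list of dicts, best first, with "confidence" (0 to 1); they miss things now and then, are a little off and sometimes report something else, mostly with a low value. They report only what shows in the picture. A call takes as long as a camera call. They do not tell look-alikes from the thing itself.
- r.look_for(camera, label): "rect" ([left, top, right, bottom] in pixels, round what is visible of it).
- r.landmark_of(camera, label): "point" ([column, row] in pixels: a listed point, or the origin of a listed thing).
The state is a dict: "clock": time; "q": joint angles; "qvel": joint speeds; "joint_efforts": joint torques, N m; "eef_pos": TCP position; "ee_rot": TCP orientation; "ft_force": force on the tool from outside, world axes, zero at the start; "moment": the same for the moment, N m; "finger_gap": finger opening in m; "finger_force": force on a finger pad.
Only numpy, scipy, OpenCV 4.12 (cv2) and the standard library are available. Lean on these libraries where they do the work, as an engineer would, in place of code of your own. Each camera call takes 0.05 s, during which the arm holds its last target. There are 200 camera calls.

### The job

One block in the printing frame does not match the tag in front of its place: draw the locking rod right out, stand the wrong block upright in the spares tray and put the matching block from the tray in its place. Also put each block that stands loose on the bench into the empty place whose tag it matches (a place whose block is not here stays empty), all of them upright and right down on the frame's floor. Then slide the rod back through the end cheek, the blocks and the far cheek until it is fully home; leave the other spare in the tray and do not disturb the glass, the printing pad or the eraser.

Things in the scene. Friction and masses are not known exactly. Their poses are not given: they have to be found in the camera images.
- frame: Dark wooden printing frame, fixed, holding up to 5 blocks in a row. Origin: row centre, at bench height; y along the row, x across it away from the tags, z up. Places at y = -64, -32, 0, 32, 64 mm, floor 8 mm up, 41 mm (x) by 30 mm (y) between steel lips and 2 mm fins 10 mm high. End cheeks at |y| = 80 to 88 mm, 53 mm wide, 52 mm high. Tag ledge with 4 mm brass rails, x = -26 to -65 mm, 8 mm high.
- frame_eye (a point): Centre of the 13 mm eye, at the outer face of the end cheek where the rod enters (frame x = 0, y = -88 mm, 32 mm above the bench); axes as the frame's: the rod goes in towards +y. The far cheek has an equal eye on the same line.
- rod: Steel locking rod, 10 mm diameter, about 60 g, with a flat red grip 24 x 40 x 10 mm (x, y, z). Origin: centre of the grip; the rod runs from it along its +y, tapering over its last 12 mm. Lies flat on the bench, axis 5 mm up. Starts home in the frame, grip flat (z up) and against the cheek, axis about 30.5 mm above the bench.
- rod_tip (a point): The rod's tip, on its axis, 204 mm from the grip's centre. When the rod is home it stands about 8 mm out of the far cheek.
- rod_shoulder (a point): End of the grip towards the rod, on the axis, 20 mm from the grip's centre; touches the cheek when the rod is fully home.
- block_red: Wooden printing block, red sun (disc) on its top and a painted band of that colour; 38 x 26 x 54 mm (x, y, z), foot narrower by 1.5 mm a side in the lowest 4 mm, about 50 g. A 16 mm eye with brass rings runs through it along y, 24 mm above its underside. Origin: centre of its underside; z up. Starts in the frame.
- block_blue: Wooden printing block, blue waves (chevrons) on its top and a painted band of that colour; 38 x 26 x 54 mm (x, y, z), foot narrower by 1.5 mm a side in the lowest 4 mm, about 50 g. A 16 mm eye with brass rings runs through it along y, 24 mm above its underside. Origin: centre of its underside; z up. Starts in the frame.
- block_purple: Wooden printing block, three purple bars on its top and a painted band of that colour; 38 x 26 x 54 mm (x, y, z), foot narrower by 1.5 mm a side in the lowest 4 mm, about 50 g. A 16 mm eye with brass rings runs through it along y, 24 mm above its underside. Origin: centre of its underside; z up. Starts in the frame; either the purple or the pink block is here, never both.
- block_green: Wooden printing block, green leaf on its top and a painted band of that colour; 38 x 26 x 54 mm (x, y, z), foot narrower by 1.5 mm a side in the lowest 4 mm, about 50 g. A 16 mm eye with brass rings runs through it along y, 24 mm above its underside. Origin: centre of its underside; z up. Stands loose on the bench (may be absent).
- block_orange: Wooden printing block, four orange dots on its top and a painted band of that colour; 38 x 26 x 54 mm (x, y, z), foot narrower by 1.5 mm a side in the lowest 4 mm, about 50 g. A 16 mm eye with brass rings runs through it along y, 24 mm above its underside. Origin: centre of its underside; z up. Stands loose on the bench (may be absent).
- block_yellow: Wooden printing block, yellow lozenge on its top and a painted band of that colour; 38 x 26 x 54 mm (x, y, z), foot narrower by 1.5 mm a side in the lowest 4 mm, about 50 g. A 16 mm eye with brass rings runs through it along y, 24 mm above its underside. Origin: centre of its underside; z up. A spare in the tray.
- block_black: Wooden printing block, black cross on its top and a painted band of that colour; 38 x 26 x 54 mm (x, y, z), foot narrower by 1.5 mm a side in the lowest 4 mm, about 50 g. A 16 mm eye with brass rings runs through it along y, 24 mm above its underside. Origin: centre of its underside; z up. A spare in the tray.
- block_pink: Wooden printing block, pink bar-bar-dot on its top and a painted band of that colour; 38 x 26 x 54 mm (x, y, z), foot narrower by 1.5 mm a side in the lowest 4 mm, about 50 g. A 16 mm eye with brass rings runs through it along y, 24 mm above its underside. Origin: centre of its underside; z up. Starts in the frame; either the purple or the pink block is here, never both.
- tag_red: White enamel tag with red sun (disc), 26 x 29 x 3 mm, lying in a pocket of the frame's ledge before the place of that block. Origin: not on the tag but at the centre of that place, on its floor (8 mm above the bench); the tag lies 46 mm from it towards -x. Axes as the frame's; a block at home has its x along this x, either way round.
- tag_blue: White enamel tag with blue waves (chevrons), 26 x 29 x 3 mm, lying in a pocket of the frame's ledge before the place of that block. Origin: not on the tag but at the centre of that place, on its floor (8 mm above the bench); the tag lies 46 mm from it towards -x. Axes as the frame's; a block at home has its x along this x, either way round.
- tag_green: White enamel tag with green leaf, 26 x 29 x 3 mm, lying in a pocket of the frame's ledge before the place of that block. Origin: not on the tag but at the centre of that place, on its floor (8 mm above the bench); the tag lies 46 mm from it towards -x. Axes as the frame's; a block at home has its x along this x, either way round.
- tag_orange: White enamel tag with four orange dots, 26 x 29 x 3 mm, lying in a pocket of the frame's ledge before the place of that block. Origin: not on the tag but at the centre of that place, on its floor (8 mm above the bench); the tag lies 46 mm from it towards -x. Axes as the frame's; a block at home has its x along this x, either way round.
- tag_yellow: White enamel tag with yellow lozenge, 26 x 29 x 3 mm, lying in a pocket of the frame's ledge before the place of that block. Origin: not on the tag but at the centre of that place, on its floor (8 mm above the bench); the tag lies 46 mm from it towards -x. Axes as the frame's; a block at home has its x along this x, either way round. Either the yellow or the black tag is present, never both.
- tag_black: White enamel tag with black cross, 26 x 29 x 3 mm, lying in a pocket of the frame's ledge before the place of that block. Origin: not on the tag but at the centre of that place, on its floor (8 mm above the bench); the tag lies 46 mm from it towards -x. Axes as the frame's; a block at home has its x along this x, either way round. Either the yellow or the black tag is present, never both.
- tray: Wooden spares tray, fixed, 72 x 175 x 18 mm (x, y, z) with 5 mm walls and floor. Origin: centre of its underside; y along its length. Two spare blocks stand in it, at about y = 0 and 50 mm with their x across the tray; the end at about y = -50 mm is free.
- glass: Tea glass, 63 mm across, 88 mm high, bystander; origin: centre of its underside.
- baren: Round printing pad (baren), 110 mm across, 35 mm high, bystander; origin: centre of its underside.
- eraser: Eraser, 21 x 45 x 13 mm, bystander; origin: centre of its underside.
There are look-alikes about, which are no part of the job. What is shaped like the block_orange but turquoise is not meant.

How it is judged:
By the outcome, as a careful person would: the job done as asked, in the order asked, and still so for the second after the job is handed in, with the robot touching nothing.
Of block_purple, block_pink only 1 to 1 are there at a start; the rules pass over those that are not, and their reading is None.
Of tag_yellow, tag_black only 1 to 1 are there at a start; the rules pass over those that are not, and their reading is None.
Of block_green, block_orange only 1 to 2 are there at a start; the rules pass over those that are not, and their reading is None.
At some moment in a run one of rod may be knocked a few centimetres aside while the robot is not near it.
It also fails if it takes over 210 s, if anything falls off the work surface, if the arm or the gripper's body presses on something with over 40 N, if the wrist force passes 120 N, or if a joint passes its speed limit or range.

## Working session

There is one attempt and no reset: what is moved stays moved. The work goes in short steps, each a Python script; the robot and the scene stay as the last script left them, time stands still between calls to the robot, and variables do not carry over. Pictures are saved under pics/ and viewed, at most 14 in all, crops included, and the job is handed in when it is done.

```bash
ls; mkdir -p pics
python3 - <<'E'
from cell import r
import cv2
for n in ("scene","top"):
    s=r.snapshot(n); cv2.imwrite(f"pics/{n}0.png",s["img"]); print(n,s["fovy"],s["cx"],s["cy"],s["camera_from_world"].tolist() if hasattr(s["camera_from_world"],'tolist') else s["camera_from_world"])
print(r.observe())
E
```

```text
pics
scene 53.06119307263833 321.67164810261414 239.77443374030838 [[0.6597262033546115, -0.751506016716831, 0.00020843635031602675, -0.2843073953269453], [-0.5154284054501984, -0.45268205082996893, -0.7276073939367572, 0.3797879300330874], [0.5468956897456551, 0.47991422951895857, -0.6859937586034208, 0.5525002880982514], [0.0, 0.0, 0.0, 1.0]]
top 53.05468407555739 316.4736206258947 240.50877167139367 [[0.00448234147354241, -0.9998053009252039, -0.019216369500433737, 0.10474128217353318], [-0.9907367199240166, -0.0018318942727791885, -0.13578437302419671, 0.5476308718755154], [0.1357227335751657, 0.019646994814372966, -0.9905520355769547, 0.8474000825637902], [0.0, 0.0, 0.0, 1.0]]
{'clock': 0.1, 'q': array([ 1.03738492e+00,  4.91480486e-01,  1.55938744e+00,  4.16751809e-06,
        1.09173322e+00, -1.05532941e-01]), 'qvel': array([ 1.92331422e-03, -7.20866936e-04, -2.82464901e-03, -6.93222224e-05,
        7.16118312e-04, -1.06959348e-03]), 'joint_efforts': array([ 2.60775239e-03, -6.13630629e+01, -2.58601892e+01,  6.93697692e-02,
        4.69964056e-02, -3.60846150e-05]), 'eef_pos': array([0.25916443, 0.56848881, 0.21413224]), 'ee_rot': array([ 2.12311878e-01,  9.77201828e-01, -4.78148408e-04, -1.60120498e-04]), 'ft_force': array([ 0.54426586, -0.07032632, -0.19137962]), 'moment': array([-0.07156373,  0.00619166,  0.00756678]), 'finger_force': 0.0, 'finger_gap': 0.09512973729912545}
```

View pics/top0.png

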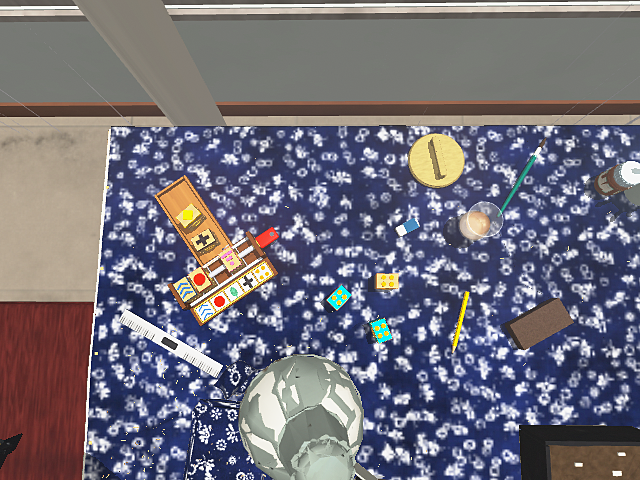

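View pics/scene0.png

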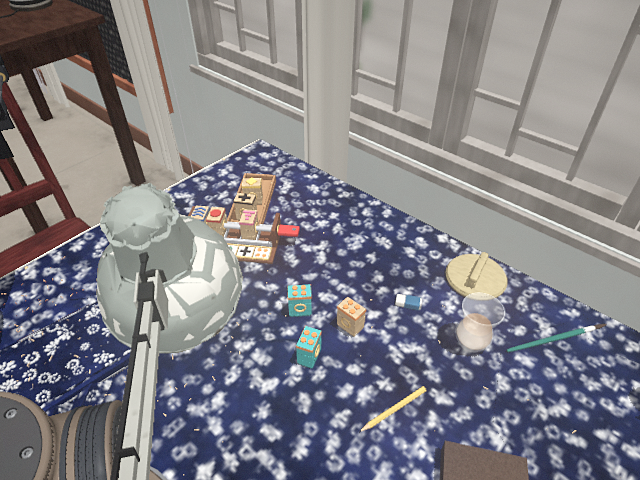

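The top view shows the frame at about (225,270). Its tags, left to right, are waves (205,309), sun (221,299), leaf (235,291), cross (249,281) and dots (264,271). The blocks in it are blue (184,289), red (200,279) and pink (230,259), and pink stands before the cross tag. The rod grip is at (265,237). The tray holds yellow (189,216) and black (204,240).

Candidates for the orange block: (387,281) is orange on wood. (339,297) and (380,330) are turquoise look-alikes, so I choose (387,281).

No green block is visible yet, though the arm could be hiding one.

```bash
cat > h.py <<'E'
import numpy as np, cv2
from cell import r
from scipy.spatial.transform import Rotation as R
def ray(s,p,fish=False):
    f=240/np.tan(np.radians(s["fovy"])/2); d=np.array([(p[0]-s["cx"])/f,(p[1]-s["cy"])/f,1.])
    if fish:
        t=np.hypot(d[0],d[1]); d=np.array([d[0]/t*np.sin(t),d[1]/t*np.sin(t),np.cos(t)]) if t>1e-9 else np.array([0,0,1.])
    T=np.array(s["camera_from_world"]); return -T[:3,:3].T@T[:3,3], T[:3,:3].T@d
def world(s,p,z,fish=False):
    c,d=ray(s,p,fish); return c+d*(z-c[2])/d[2]
def proj(s,P,fish=False):
    T=np.array(s["camera_from_world"]); f=240/np.tan(np.radians(s["fovy"])/2)
    q=np.atleast_2d(P)@T[:3,:3].T+T[:3,3]; rho=np.hypot(q[:,0],q[:,1])
    k=np.arctan2(rho,q[:,2])/np.maximum(rho,1e-12) if fish else 1/q[:,2]
    return np.c_[s["cx"]+f*k*q[:,0],s["cy"]+f*k*q[:,1]]
def down(a):
    "tool down, closing axis (tool y) along world angle a (mod pi), picking the quaternion"
    y=np.array([np.cos(a),np.sin(a),0]); z=np.array([0,0,-1.]); return R.from_matrix(np.c_[np.cross(y,z),y,z]).as_quat()
def best(p,a):
    "of the two half turns the one with last joint nearest zero"
    c=[(abs(j[5]),down(b)) for b in (a,a+np.pi) if (j:=r.ik(p,down(b))) is not None]
    return min(c,key=lambda t:t[0])[1]
E
python3 - <<'E'
from h import *
s=r.snapshot("top")
for n,z in [("frame",0),("frame_eye",.032),("rod",.0305),("rod_tip",.0305),("rod_shoulder",.0305),("tag_red",.008),("tag_blue",.008),("tag_green",.008),("tag_orange",.008),("tag_black",.008),("tag_yellow",.008),("block_red",.008),("block_blue",.008),("block_pink",.008),("block_purple",.008),("block_orange",0),("block_green",0),("block_yellow",.005),("block_black",.005),("tray",0),("glass",0),("baren",0),("eraser",0)]:
    for d in r.landmark_of("top",n)[:3]:
        if d["confidence"]>.15: print(n,round(d["confidence"],2),np.round(d["point"],1),np.round(world(s,d["point"],z),4))
E
```

```text
frame 0.59 [221.8 269.4] [0.4964 0.2883 0.    ]
frame_eye 0.76 [257.  244.2] [0.541  0.2171 0.032 ]
rod 0.86 [269.1 239.3] [0.5505 0.1949 0.0305]
rod 0.44 [220.  271.5] [0.4902 0.2849 0.0305]
rod_tip 0.19 [195.5 219.2] [0.5884 0.3342 0.0305]
rod_shoulder 0.76 [256.4 245. ] [0.5397 0.2184 0.0305]
rod_shoulder 0.53 [384.3 280.7] [ 0.4743 -0.018   0.0305]
tag_red 0.66 [407.2 224.4] [ 0.5828 -0.0659  0.008 ]
tag_red 0.47 [266.5 235.2] [0.5615 0.2027 0.008 ]
tag_green 0.3 [234.9 262.6] [0.5088 0.2619 0.008 ]
tag_orange 0.36 [254.8 244.7] [0.5432 0.2248 0.008 ]
block_red 0.72 [207.2 278.4] [0.4786 0.3138 0.008 ]
block_blue 0.8 [192.4 288.4] [0.4597 0.3412 0.008 ]
block_blue 0.25 [195.7 220.3] [0.5903 0.34   0.008 ]
block_pink 0.89 [234.9 262.3] [0.5094 0.262  0.008 ]
block_purple 0.21 [219.4 270.3] [0.4941 0.291  0.008 ]
block_orange 0.9 [382.5 282. ] [ 0.4734 -0.0183  0.    ]
block_orange 0.58 [376.3 327.3] [ 0.3888 -0.0055  0.    ]
block_orange 0.58 [339.1 299.4] [0.4403 0.064  0.    ]
block_green 0.68 [433.3 163.3] [ 0.7055 -0.1207  0.    ]
block_black 0.95 [209.3 240.8] [0.5509 0.313  0.005 ]
tray 0.95 [197.7 221.1] [0.5902 0.3382 0.    ]
glass 0.96 [468.9 228.9] [ 0.5756 -0.185   0.    ]
baren 0.96 [432.  161.1] [ 0.7099 -0.1183  0.    ]
eraser 0.56 [403. 225.] [ 0.583  -0.0592  0.    ]
```

Run:
```python
from h import *
p=np.array([.50,.27,.30]); r.move_to(p,best(p,np.radians(32)))
s=r.snapshot("wrist"); cv2.imwrite("pics/w1.png",s["img"]); np.save("w1.npy",s,allow_pickle=True)
for n,z in [("frame",0),("frame_eye",.032),("rod",.0305),("rod_tip",.0305),("rod_shoulder",.0305),("tag_red",.008),("tag_blue",.008),("tag_green",.008),("tag_orange",.008),("tag_black",.008),("block_red",.008),("block_blue",.008),("block_pink",.008),("block_yellow",.005),("block_black",.005),("tray",0),("block_green",0)]:
    for d in r.landmark_of("wrist",n)[:2]:
        if d["confidence"]>.3: print(n,round(d["confidence"],2),np.round(d["point"],1),np.round(world(s,d["point"],z,True),4))
s=r.snapshot("top"); cv2.imwrite("pics/t1.png",s["img"]); print(r.observe()["clock"])
for c in("block_green",):print(r.look_for("top",c)[:2])
```

```text
frame 0.76 [324.9 185.8] [0.4931 0.2934 0.    ]
frame_eye 0.91 [325.1 265.9] [0.544  0.2122 0.032 ]
frame_eye 0.67 [323.  163.8] [0.4753 0.3167 0.032 ]
rod 0.61 [326.2 279. ] [0.5547 0.1979 0.0305]
rod_tip 0.74 [321.1 113.4] [0.4417 0.3661 0.0305]
rod_shoulder 0.86 [326.3 259.8] [0.5413 0.2193 0.0305]
rod_shoulder 0.58 [409.5 198.9] [0.5861 0.3378 0.0305]
tag_green 0.55 [325.4 263.6] [0.5472 0.2086 0.008 ]
block_red 0.7 [322.8 166.1] [0.4773 0.3134 0.008 ]
block_blue 0.83 [322.5 140.5] [0.4601 0.3402 0.008 ]
block_pink 0.95 [322.  213.8] [0.5084 0.262  0.008 ]
block_yellow 0.78 [406.9 196. ] [0.5883 0.3395 0.005 ]
block_black 0.64 [369.1 194.4] [0.5458 0.3145 0.005 ]
block_black 0.64 [408.7 201.4] [0.5943 0.335  0.005 ]
tray 0.87 [409.7 194.9] [0.592  0.3429 0.    ]
3.7083
[]
```

View pics/w1.png

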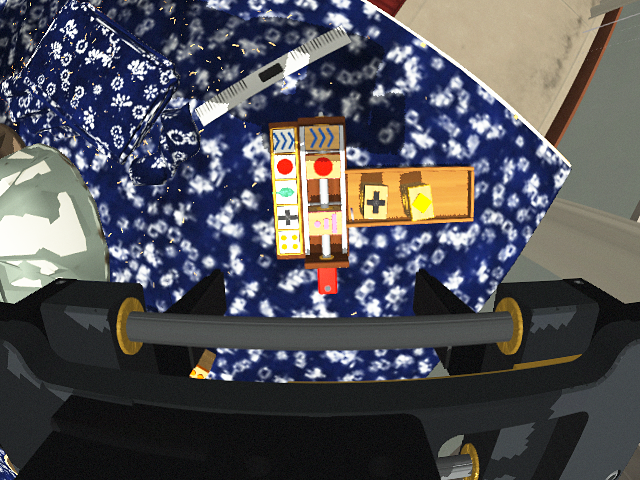

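View pics/t1.png

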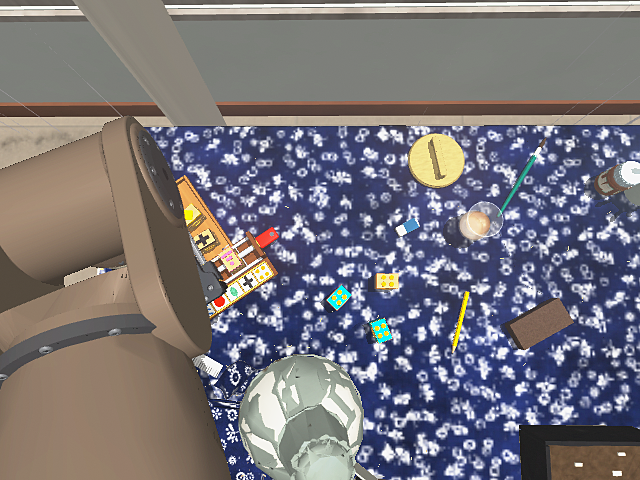

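Run:
```python
from h import *
st=r.snapshot("top"); ss=r.snapshot("scene"); w=np.load("w1.npy",allow_pickle=True).item()
def tri(a,b):
    (c1,d1),(c2,d2)=a,b
    A=np.c_[d1,-d2]; t=np.linalg.lstsq(A,c2-c1,rcond=None)[0]; p1=c1+d1*t[0]; p2=c2+d2*t[1]; return np.round((p1+p2)/2,3),round(np.linalg.norm(p1-p2),3)
print("cap",tri(ray(st,(325,460)),ray(ss,(140,215))))
print("shade",tri(ray(st,(301,415)),ray(ss,(170,285))))
# shadowed bench area behind the shade
for p in [(240,415),(301,355),(362,415),(301,470)]: print("top hid",np.round(world(st,p,.03),3))
for p in [(98,290),(170,210),(242,280),(170,350)]: print("scene hid",np.round(world(ss,p,.03),3))
for p in [(0,150),(60,170),(105,230),(60,310),(0,330)]: print("wrist hid",np.round(world(w,p,.03,True),3))
```

```text
cap (array([0.248, 0.091, 0.326]), np.float64(0.005))
shade (array([0.267, 0.126, 0.172]), np.float64(0.001))
top hid [0.235 0.241 0.03 ]
top hid [0.34  0.134 0.03 ]
top hid [0.237 0.025 0.03 ]
top hid [0.144 0.132 0.03 ]
scene hid [0.234 0.335 0.03 ]
scene hid [0.443 0.42  0.03 ]
scene hid [0.411 0.168 0.03 ]
scene hid [0.243 0.143 0.03 ]
wrist hid [0.021 0.095 0.03 ]
wrist hid [0.157 0.129 0.03 ]
wrist hid [0.265 0.093 0.03 ]
wrist hid [ 0.234 -0.077  0.03 ]
wrist hid [ 0.11  -0.222  0.03 ]
```

The wrist view shows the frame at (310,190), with the rod grip at (327,280), black (375,203) and yellow (421,201) in the tray, and pink (325,220) opposite the cross tag (288,218). There is no green block: the leaf place stays empty. The glass object at (40,230) is a lamp shade near (0.26, 0.12), to be kept clear of. The orange block at top (387,281) is orange on wood.

Run:
```python
from h import *
w=np.load("w1.npy",allow_pickle=True).item(); c,_=ray(w,(320,240),True); e=r.observe()["eef_pos"]; print(c,e)
off=c-e
p=np.array([.505,.265,.0])-off; p[2]=.19
r.move_to(p,best(p,np.radians(32)))
s=r.snapshot("wrist"); np.save("w2.npy",s,allow_pickle=True); im=s["img"]
print(np.round(proj(s,[[.496,.288,.05],[.553,.197,.035]],True)))
ctr=proj(s,[[.50,.275,.03]],True)[0].astype(int); 
x0,y0=max(0,min(ctr[0]-130,380)),max(0,min(ctr[1]-100,280)); print(x0,y0)
cv2.imwrite("pics/w2.png",cv2.resize(im[y0:y0+200,x0:x0+266],None,fx=3,fy=3,interpolation=cv2.INTER_CUBIC))
```

```text
[0.46185596 0.32916836 0.46990273] [0.49998644 0.26997554 0.29999223]
[[324. 119.]
 [323. 241.]]
189 35
```

View pics/w2.png

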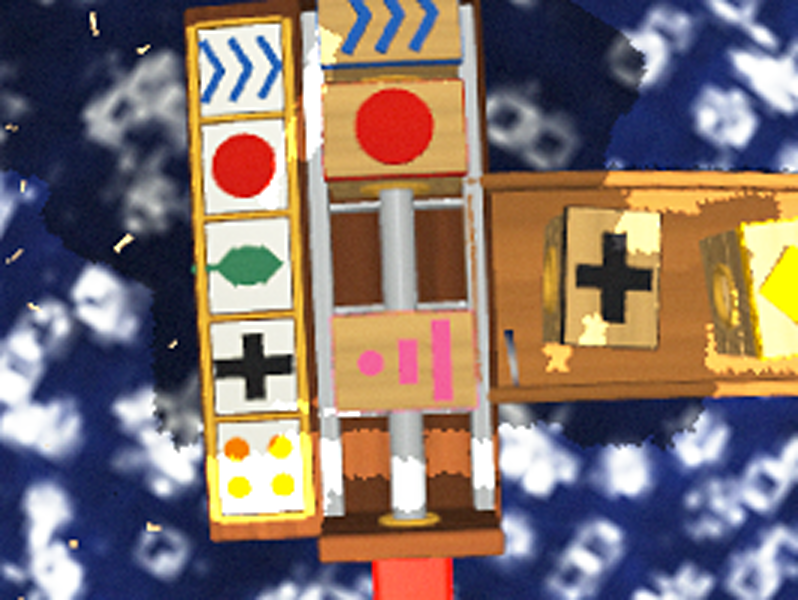

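Run:
```python
from h import *
s=np.load("w2.npy",allow_pickle=True).item(); im=s["img"]
T=np.array([(241,71),(245.5,166.5),(250,266),(254,367),(260,469)])/3+[189,35]
W=np.array([world(s,p,.009,True)[:2] for p in T]); M=np.c_[-.046*np.ones(5),[.064,.032,0,-.032,-.064]]
a,b=W-W.mean(0),M-M.mean(0); ang=np.arctan2((b[:,0]*a[:,1]-b[:,1]*a[:,0]).sum(),(b*a).sum())
Rm=np.array([[np.cos(ang),-np.sin(ang)],[np.sin(ang),np.cos(ang)]]); o=W.mean(0)-Rm@M.mean(0)
print("frame",o,np.degrees(ang),"res mm",np.round(((W-o)@Rm-M)*1e3,1))
np.save("frame.npy",[*o,ang])
hsv=cv2.cvtColor(im,cv2.COLOR_BGR2HSV); m=((hsv[...,0]<8)|(hsv[...,0]>172))&(hsv[...,1]>150)&(hsv[...,2]>120)
m=m.astype(np.uint8); m[:,:290]=0; m[:205]=0; m[330:]=0; m[:,370:]=0
cs=max(cv2.findContours(m,0,2)[0],key=cv2.contourArea)
g=np.array([world(s,p[0],.0355,True)[:2] for p in cs]); q=((g-o)@Rm*1e3).astype(np.float32); print("grip rect in frame mm",cv2.minAreaRect(q), q.min(0),q.max(0))
for n,z in [("block_red",.062),("block_pink",.062)]:
  pass
# pink/red/black tops corners (crop coords)
for n,z,c in [("pink",.062,[(331,318),(474,309),(479,404),(335,412)]),("red",.062,[(322,88),(462,80),(466,173),(326,181)]),("black",.059,[(570,207),(660,213),(657,347),(565,342)]),("cheek out",.052,[(322,533),(500,526)])]:
    w=np.array([world(s,np.array(p)/3+[189,35],z,True)[:2] for p in c]); f=(w-o)@Rm*1e3; print(n,np.round(f.mean(0),1),np.round(f,1).tolist(),np.round(w.mean(0),4))
```

```text
frame [0.49394565 0.28793973] 34.28534377882778 res mm [[-0.2 -0. ]
 [ 0.1  0.3]
 [ 0.2  0.2]
 [-0.1  0.1]
 [-0.  -0.5]]
grip rect in frame mm ((0.2107219696044922, -108.41716766357422), (23.822572708129883, 37.15919494628906), 0.028593022376298904) [ -11.703011 -126.992714] [ 12.12897  -89.842316]
pink [  0.6 -31.3] [[-18.5, -19.0], [19.5, -18.1], [20.0, -43.6], [-18.6, -44.3]] [0.512  0.2625]
red [ 0.3 31.4] [[-18.3, 44.0], [18.9, 44.8], [18.9, 18.8], [-18.2, 18.1]] [0.4765 0.3141]
black [58.1 -9.8] [[46.8, 9.5], [71.8, 8.1], [69.8, -29.1], [44.2, -27.5]] [0.5475 0.3126]
cheek out [  0.6 -78.8] [[-24.4, -78.8], [25.7, -78.8]] [0.5388 0.2232]
```

```bash
cat >> h.py <<'E'
FR=np.load("frame.npy"); A=FR[2]; Rf=np.array([[np.cos(A),-np.sin(A)],[np.sin(A),np.cos(A)]])
def F(x,y,z): return np.r_[FR[:2]+Rf@[x,y],z]
def toF(w): return (np.asarray(w)[:2]-FR[:2])@Rf
def st(t=""):
    o=r.observe(); print(t,"t",round(o["clock"],1),"frame",np.round(toF(o["eef_pos"])*1e3,1),"z",round(o["eef_pos"][2]*1e3,1),"gap",round(o["finger_gap"]*1e3,1),"ff",round(o["finger_force"],1),"ft",np.round(o["ft_force"],1))
E
python3 - <<'E'
from h import *
r.set_gripper(.05)
p=F(0,-.106,.12); q=best(p,A); r.move_to(p,q); st("above")
r.servo_line(F(0,-.106,.0265),guard=15,max_speed=.08); st("down")
r.set_gripper(.0); st("gripped")
print(r.servo_line(F(0,-.160,.0268),max_speed=.06,guard=25)); st("pull")
s=r.snapshot("scene"); cv2.imwrite("pics/s2.png",cv2.resize(s["img"][150:350,160:426],None,fx=3,fy=3))
E
```

```text
above t 5.8 frame [-1.00e-01 -1.06e+02] z 119.9 gap 50.0 ff 0.0 ft [ 0.7 -1.3  0. ]
down t 7.1 frame [   0.3 -106.1] z 27.0 gap 49.6 ff 0.0 ft [-0.4 -0.4  0.1]
gripped t 7.7 frame [   0. -106.] z 26.5 gap 23.8 ff 30.0 ft [1.  0.3 1. ]
False
pull t 8.7 frame [  -0.  -159.7] z 26.8 gap 23.8 ff 30.0 ft [ 0.2  0.6 -1. ]
```

View pics/s2.png

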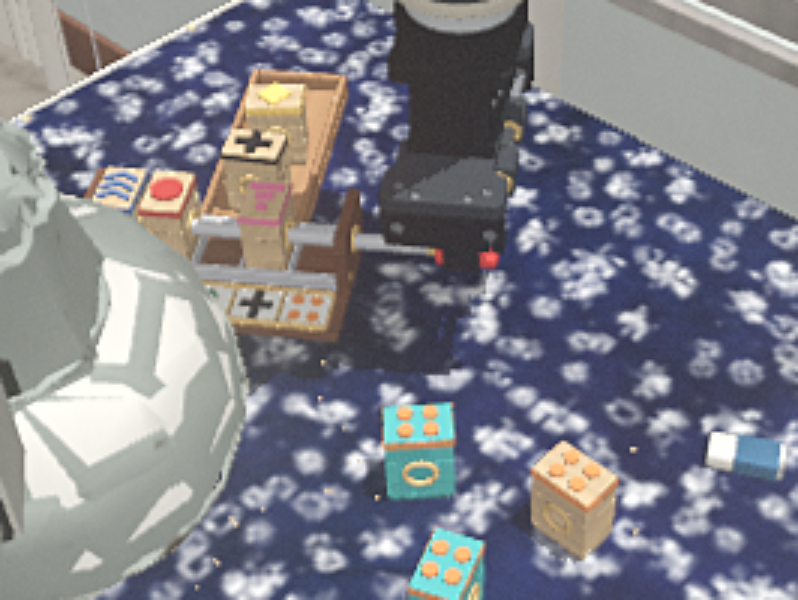

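Pink is held by nothing now and the rod slides out freely. The picture shows the rod coming out of the cheek (crop 390,243), with the orange block at crop (573,497). I'll pull it right out and lay it down.

Run:
```python
from h import *
print(r.servo_line(F(0,-.321,.0275),max_speed=.1,guard=25)); st("out")
print(r.servo_line(F(0,-.321,.0015),max_speed=.04,guard=6)); st("low")
r.set_gripper(.05); st("rel")
r.servo_line(F(0,-.321,.15),max_speed=.2)
w=np.load("w1.npy",allow_pickle=True).item()
# view the tray from above with the wrist camera: camera sits frame (~0,+70)mm, 170 above the TCP
p=F(.09,-.09,.20); r.move_to(p,best(p,A)); s=r.snapshot("wrist"); np.save("w3.npy",s,allow_pickle=True)
y,x=100,230
c=proj(s,[F(.10,0,.03)],True)[0].astype(int); x0,y0=max(0,min(c[0]-133,374)),max(0,min(c[1]-100,280)); print(x0,y0)
cv2.imwrite("pics/w3.png",cv2.resize(s["img"][y0:y0+200,x0:x0+266],None,fx=3,fy=3,interpolation=cv2.INTER_CUBIC))
```

```text
False
out t 10.5 frame [ 1.000e-01 -3.205e+02] z 27.5 gap 23.8 ff 30.0 ft [ 0.3 -0.1 -0.8]
True
low t 11.2 frame [-2.000e-01 -3.205e+02] z 1.2 gap 23.8 ff 30.0 ft [-0.9 -2.   3.8]
rel t 11.8 frame [  -0.4 -320.2] z 0.8 gap 49.8 ff 0.0 ft [ 0.4  0.5 -0.3]
198 25
```

View pics/w3.png

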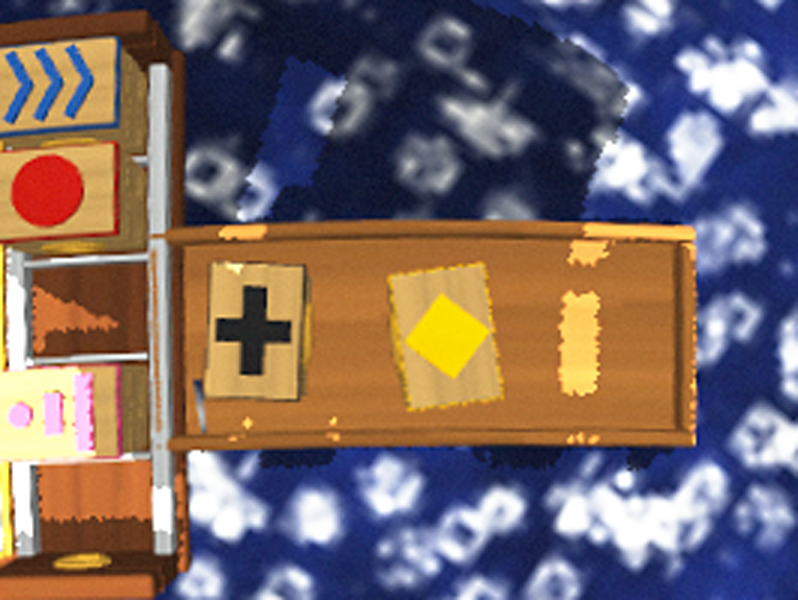

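Run:
```python
from h import *
s2=np.load("w2.npy",allow_pickle=True).item(); s=np.load("w3.npy",allow_pickle=True).item()
o2,o3=np.array([189,35]),np.array([198,25])
f=lambda s,p,z,o: np.round(toF(world(s,np.array(p)/3+o,z,True))*1e3,1)
for z in (.012,.018,.024,.03,.036): print(z,"rail w2 in/out",f(s2,(464,240),z,o2),f(s2,(481,240),z,o2),"w3",f(s,(148,310),z,o3),f(s,(171,310),z,o3))
for n,z,c in [("black",.059,[(210,263),(303,264),(299,400),(206,397)]),("yellow",.059,[(388,275),(484,263),(503,401),(410,410)]),("pink",.062,[(121,365),(121,457)]),("tray",.018,[(695,228),(695,443),(430,223),(430,446)]),("trayin",.018,[(675,240),(675,432)])]:
    w=np.array([f(s,p,z,o3) for p in c]); print(n,w.mean(0).round(1),w.tolist())
s=r.snapshot("top")
for d in r.landmark_of("top","rod")[:2]: print("rod",d["confidence"],toF(world(s,d["point"],.005))*1e3)
```

```text
0.012 rail w2 in/out [21.1  5. ] [26.4  4.9] w3 [19.9 -0.4] [27.4 -0.7]
0.018 rail w2 in/out [20.7  4.5] [25.8  4.4] w3 [21.1 -0.8] [28.4 -1. ]
0.024 rail w2 in/out [20.2  4. ] [25.3  3.8] w3 [22.2 -1.1] [29.5 -1.4]
0.03 rail w2 in/out [19.8  3.4] [24.8  3.3] w3 [23.4 -1.5] [30.5 -1.7]
0.036 rail w2 in/out [19.4  2.9] [24.3  2.8] w3 [24.5 -1.8] [31.5 -2.1]
black [58.7 -9.9] [[46.5, 9.5], [72.3, 8.6], [71.0, -29.4], [45.1, -28.2]]
yellow [111.7 -11.8] [[95.6, 5.4], [122.1, 9.1], [127.6, -29.5], [101.7, -32.3]]
pink [ 21.4 -31.4] [[21.7, -18.4], [21.0, -44.3]]
tray [152.5  -8.5] [[194.8, 27.7], [196.0, -42.3], [109.6, 25.6], [109.7, -45.1]]
trayin [188.6  -7.8] [[188.1, 23.3], [189.1, -39.0]]
rod 0.62 [  -4.37923556 -320.83109813]
```

```bash
cat >> h.py <<'E'
def pick(x,y,under,a,op=.056,h=.02):
    p=F(x,y,.15); q=best(p,a); r.move_to(p,q); r.set_gripper(op)
    b=r.servo_line(F(x,y,under+h),max_speed=.1,guard=12); st(f"pick low hit={b}")
    r.set_gripper(0); st("gripped"); r.servo_line(F(x,y,.15),max_speed=.15); st("lifted")
def place(x,y,under,a,h=.02,op=.05,retreat=True):
    p=F(x,y,.15); r.move_to(p,best(p,a)); st("over")
    r.servo_line(F(x,y,under+h+.012),max_speed=.1,guard=15); st("near")
    b=r.servo_line(F(x,y,under+h-.003),max_speed=.015,guard=6); st(f"down contact={b}")
    if retreat: r.set_gripper(op); st("released"); r.servo_line(F(x,y,.15),max_speed=.15)
E
python3 - <<'E'
from h import *
pick(.0003,-.0314,.008,A)
place(.158,-.0083,.005,A+np.pi/2+np.radians(1.6))
E
```

```text
pick low hit=False t 16.2 frame [  0.6 -31.4] z 28.5 gap 56.3 ff 0.0 ft [-0.9 -1.2  0.2]
gripped t 16.6 frame [  0.4 -31.4] z 28.3 gap 38.1 ff 30.0 ft [ 0.  -0.3  4.1]
lifted t 17.6 frame [ -0.1 -31.3] z 149.2 gap 37.9 ff 30.0 ft [-0.3 -0.3 -1. ]
over t 19.1 frame [157.7  -8.4] z 149.6 gap 37.5 ff 30.0 ft [-1.  -0.3 -0.7]
near t 20.3 frame [158.4  -8.3] z 37.8 gap 37.7 ff 30.0 ft [ 0.   0.6 -0.4]
down contact=True t 21.1 frame [157.9  -8.3] z 25.3 gap 38.1 ff 30.0 ft [-0.7  0.8  5.2]
released t 21.6 frame [157.5  -8.2] z 24.5 gap 50.2 ff 0.0 ft [ 0.2 -0.1 -0.4]
```

Run:
```python
from h import *
pick(.0584,-.0099,.005,A+np.pi/2+np.radians(2),op=.05)
place(.0003,-.032,.008,A,retreat=False)
```

```text
pick low hit=False t 24.7 frame [ 58.7 -10. ] z 25.6 gap 49.8 ff 0.0 ft [-0.6 -0.2  0. ]
gripped t 25.0 frame [58.6 -9.9] z 25.5 gap 39.2 ff 28.8 ft [-0.6 -0.3  3.5]
lifted t 26.0 frame [57.9 -9.8] z 149.1 gap 39.4 ff 28.8 ft [-1.  -1.  -0.7]
over t 27.4 frame [  0.3 -32. ] z 149.7 gap 39.2 ff 28.8 ft [ 0.4  0.1 -0.1]
near t 28.7 frame [  0.6 -32. ] z 40.6 gap 39.0 ff 28.8 ft [ 0.3 -0.1 -0.6]
down contact=True t 29.4 frame [  0.2 -32.1] z 28.4 gap 38.8 ff 28.9 ft [-1.1 -1.5  5.7]
```

Run:
```python
from h import *
r.set_gripper(.05); r.servo_line(F(.0003,-.032,.15),max_speed=.15)
s=r.snapshot("wrist"); np.save("w4.npy",s,allow_pickle=True)
c=proj(s,[F(.0,-.02,.06)],True)[0].astype(int); print("frame view ctr",c)
a=s["img"][max(0,c[1]-90):max(0,c[1]-90)+190,max(0,c[0]-125):max(0,c[0]-125)+250]
o=np.array([.473,-.018])
p=np.array([*o,.19]); q=best(p,A); 
# put the camera (behind tool along its own offset) above the block
w=np.load("w3.npy",allow_pickle=True).item(); d=F(0,.070,0)[:2]-FR[:2]; p[:2]-=d
r.move_to(p,best(p,A)); s=r.snapshot("wrist"); np.save("w5.npy",s,allow_pickle=True)
c=proj(s,[[*o,.03]],True)[0].astype(int); x0,y0=c[0]-125,max(0,c[1]-95); print(x0,y0)
b=s["img"][y0:y0+190,x0:x0+250]
cv2.imwrite("pics/w45.png",np.hstack([cv2.resize(a,(400,304),interpolation=cv2.INTER_CUBIC),cv2.resize(b,(400,304),interpolation=cv2.INTER_CUBIC)]))
for d in r.landmark_of("wrist","block_orange")[:3]: print(d["confidence"],d["point"],world(s,d["point"],0,True))
```

```text
frame view ctr [320 230]
194 53
0.88 [320.0, 150.9] [ 0.47459752 -0.01923585  0.        ]
0.84 [347.0, 66.3] [0.44889176 0.06442028 0.        ]
0.56 [254.5, 91.1] [ 0.38876292 -0.00532443  0.        ]
```

View pics/w45.png

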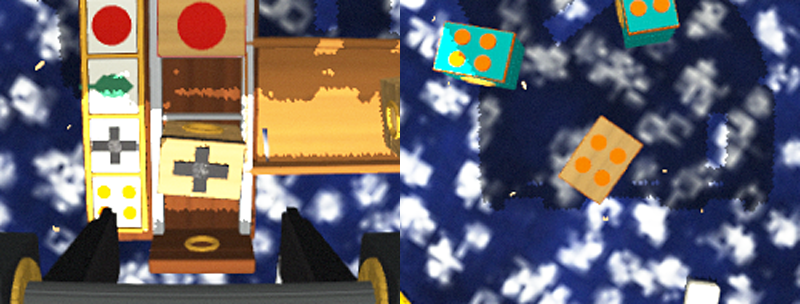

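Run:
```python
from h import *
a=np.load("w4.npy",allow_pickle=True).item()["img"][215:275,280:360]; b=np.load("w5.npy",allow_pickle=True).item()["img"][115:190,280:360]
cv2.imwrite("pics/z45.png",np.hstack([cv2.resize(a,(400,300),interpolation=cv2.INTER_CUBIC),cv2.resize(b,(320,300),interpolation=cv2.INTER_CUBIC)]))
```

```text
(no output)
```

View pics/z45.png

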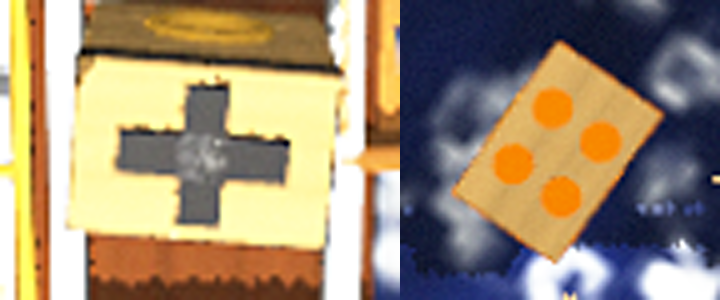

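Run:
```python
from h import *
a=np.load("w4.npy",allow_pickle=True).item(); b=np.load("w5.npy",allow_pickle=True).item()
def rep(n,s,P,z):
    w=np.array([world(s,p,z,True)[:2] for p in P]); f=toF2=np.array([toF(x) for x in w])*1e3; print(n,"ctr F",f.mean(0).round(1),f.round(1).tolist())
    e=np.diff(np.vstack([f,f[:1]]),axis=0); print("  len",np.linalg.norm(e,axis=1).round(1),"ang",np.degrees(np.arctan2(e[:,1],e[:,0])).round(1))
rep("black",a,np.array([(80,55),(340,75),(325,248),(70,228)])/5+[280,215],.062)
rep("orange",b,(np.array([(560,42),(662,115),(557,263),(453,192)])-[400,0])/4+[280,115],.054)
```

```text
black ctr F [  0.1 -30.9] [[-17.5, -16.6], [19.4, -19.5], [17.7, -45.3], [-19.4, -42.2]]
  len [37.  25.8 37.2 25.7] ang [ -4.5 -93.8 175.3  85.8]
orange ctr F [-189.6 -244.5] [[-189.2, -221.7], [-168.4, -236.6], [-189.8, -267.2], [-211.1, -252.5]]
  len [25.6 37.4 25.9 37.8] ang [ -35.7 -124.9  145.2   54.6]
```

Black is seated in its place (centre 0.1, -31 mm) but yawed -4.4°. I'll square it up, then fetch the orange block, which is upright at frame (-190,-244) with its long axis at 54.8°.

Run:
```python
from h import *
pick(.0001,-.0312,.008,A-np.radians(4.4),op=.046)
place(.0,-.0315,.008,A,op=.046)
s=r.snapshot("wrist"); np.save("w6.npy",s,allow_pickle=True)
pick(-.1896,-.2445,.0,A+np.radians(54.8),op=.06)
place(.0,-.064,.008,A,retreat=False)
```

```text
pick low hit=False t 35.3 frame [  0.4 -31.3] z 28.6 gap 45.8 ff 0.0 ft [ 0.6 -0.1 -0.9]
gripped t 35.6 frame [  0.3 -31.2] z 28.5 gap 37.8 ff 30.0 ft [-0.2  0.5  5.4]
lifted t 36.6 frame [ -0.4 -31.1] z 149.2 gap 37.9 ff 30.0 ft [-0.  -0.4 -1.9]
over t 36.8 frame [ -0.3 -31.5] z 149.1 gap 38.0 ff 30.0 ft [-0.6  1.2 -0.9]
near t 38.1 frame [  0.3 -31.6] z 40.5 gap 37.5 ff 30.0 ft [-0.5  0.7 -1.4]
down contact=True t 38.8 frame [ -0.  -31.5] z 28.5 gap 37.5 ff 30.0 ft [-0.7 -0.1  5.5]
released t 39.2 frame [ -0.4 -31.4] z 28.0 gap 45.9 ff 0.0 ft [-0.1  0.5  0.2]
pick low hit=False t 43.7 frame [-189.4 -244.7] z 20.5 gap 60.1 ff 0.0 ft [-0.1 -0.6  0.5]
gripped t 44.2 frame [-189.5 -244.6] z 20.2 gap 37.6 ff 30.0 ft [-1.  -0.2  3.2]
lifted t 45.2 frame [-189.9 -244.2] z 149.3 gap 37.8 ff 30.0 ft [ 0.4  0.2 -0.2]
over t 46.7 frame [ -0.3 -64.3] z 149.6 gap 37.3 ff 30.0 ft [-1.  -0.3 -1. ]
near t 48.0 frame [  0.3 -64.1] z 40.6 gap 38.1 ff 30.0 ft [-0.  -0.7 -0.2]
down contact=True t 48.7 frame [ -0.1 -64. ] z 28.2 gap 37.8 ff 30.0 ft [-0.8 -0.4  5.4]
```

Both squarely gripped (37.8 mm) and on the floor (contact at 28.2 mm). I'll release orange, check the frame, then look for the rod.

Run:
```python
from h import *
r.set_gripper(.046); r.servo_line(F(0,-.064,.15),max_speed=.15)
p=F(.0,-.12,.19); r.move_to(p,best(p,A)); s=r.snapshot("wrist"); np.save("w7.npy",s,allow_pickle=True)
c=proj(s,[F(0,-.02,.03)],True)[0].astype(int); x0,y0=c[0]-100,max(0,c[1]-75); print(x0,y0)
a=cv2.resize(s["img"][y0:y0+150,x0:x0+100*2],(400,300),interpolation=cv2.INTER_CUBIC)
p=F(.0,-.321,.22); r.move_to(p,best(p,A)); s=r.snapshot("wrist"); np.save("w8.npy",s,allow_pickle=True); im=s["img"]
for n in("rod","rod_tip","rod_shoulder"):
    for d in r.landmark_of("wrist",n)[:2]: print(n,round(d["confidence"],2),np.round(d["point"]),toF(world(s,d["point"],.005,True))*1e3)
b=cv2.resize(im[:,120:520],(400,480))
cv2.imwrite("pics/w78.png",np.hstack([np.vstack([a,np.zeros((180,400,3),np.uint8)]),b]))
```

```text
220 38
rod 0.85 [349. 187.] [  30.39295411 -289.59197168]
rod 0.23 [369.   1.] [ 51.22529626 -86.44834124]
rod_tip 0.57 [368.   1.] [ 50.68430476 -86.84875658]
rod_shoulder 0.93 [356. 168.] [  36.81805512 -269.58851458]
```

View pics/w78.png

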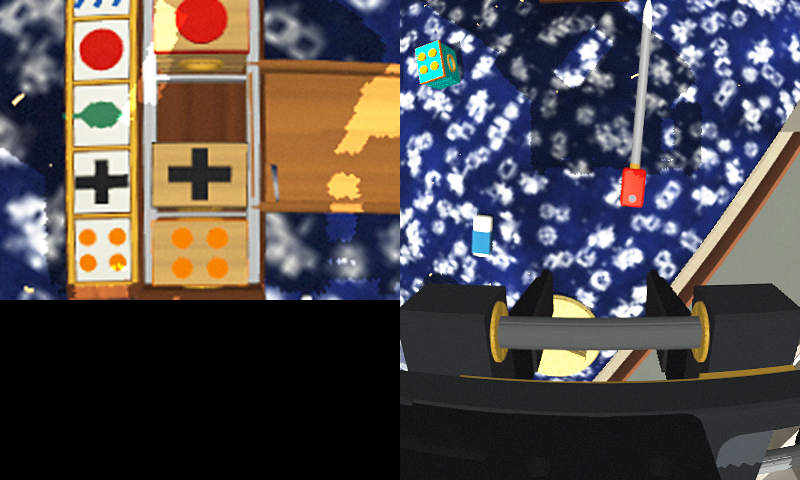

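The left crop shows black and orange squarely in their places and the leaf place empty. The right shows the rod knocked aside, grip at (632,187) and tip near (647,5). I'll measure it closely.

```bash
cat > rodm.py <<'E'
from h import *
def grip_meas(s,z,lo,hi):
    hsv=cv2.cvtColor(s["img"],cv2.COLOR_BGR2HSV); m=(((hsv[...,0]<8)|(hsv[...,0]>172))&(hsv[...,1]>150)&(hsv[...,2]>110)).astype(np.uint8)
    out=[]
    for c in cv2.findContours(m,0,2)[0]:
        if cv2.contourArea(c)<150: continue
        q=(np.array([toF(world(s,p[0],z,True)) for p in c])*1e3).astype(np.float32)
        rc=cv2.minAreaRect(q)
        if lo[0]<rc[0][0]<hi[0] and lo[1]<rc[0][1]<hi[1]: out.append(rc)
    return out
E
python3 - <<'E'
from rodm import *
p=F(.030,-.355,.15); r.move_to(p,best(p,A)); s=r.snapshot("wrist"); np.save("w9.npy",s,allow_pickle=True)
for z in(.010,):print(grip_meas(s,z,(-30,-350),(90,-230)))
print(grip_meas(np.load("w8.npy",allow_pickle=True).item(),.01,(-30,-350),(90,-230)))
# rod centreline: bright grey-ness profile around the predicted axis, sampled along it
for n in("w8.npy","w9.npy"):
    s=np.load(n,allow_pickle=True).item(); g=cv2.cvtColor(s["img"],cv2.COLOR_BGR2HSV).astype(float)
    P=[]
    for d in np.arange(30,150,10):
        c=np.array([30.4+d*.1007,-289.6+d*.995])/1e3
        xs=np.arange(-14,14.1,.5); pts=proj(s,[F(*(c+[x/1e3,0]),.009) for x in xs],True).astype(np.float32)
        v=cv2.remap(g[...,1].astype(np.float32),pts[:,0].copy(),pts[:,1].copy(),1).ravel()
        lowsat=xs[v<70]; P.append((d,round(float(np.median(lowsat)),1) if len(lowsat) else None,len(lowsat)/2))
    print(n,P)
E
```

```text
[((33.57551956176758, -289.05120849609375), (39.59209442138672, 23.716176986694336), 85.35424041748047)]
[((33.26644515991211, -288.7467041015625), (40.01892852783203, 24.102493286132812), 85.27613830566406)]
w8.npy [(np.int64(30), 1.8, 12.0), (np.int64(40), -2.0, 24.5), (np.int64(50), -3.5, 21.5), (np.int64(60), -0.2, 15.0), (np.int64(70), 0.2, 13.0), (np.int64(80), 3.0, 13.5), (np.int64(90), 5.5, 17.5), (np.int64(100), 1.5, 11.5), (np.int64(110), 1.2, 11.0), (np.int64(120), 3.2, 15.0), (np.int64(130), 4.8, 18.0), (np.int64(140), -0.2, 13.0)]
w9.npy [(np.int64(30), 2.0, 11.5), (np.int64(40), -1.2, 26.0), (np.int64(50), -3.2, 22.0), (np.int64(60), 0.0, 14.5), (np.int64(70), 0.5, 12.5), (np.int64(80), 3.0, 13.5), (np.int64(90), 5.5, 17.5), (np.int64(100), 1.8, 11.0), (np.int64(110), 1.5, 10.5), (np.int64(120), 5.0, 17.5), (np.int64(130), 2.8, 13.0), (np.int64(140), 0.0, 28.5)]
```

Run:
```python
from rodm import *
th=np.radians(-4.7); a=A+th; c=np.array([.0334,-.2889])+.002*np.array([-np.sin(th),np.cos(th)])
r.set_gripper(.05); p=F(*c,.10); r.move_to(p,best(p,a)); st("above")
print(r.servo_line(F(*c,.0015),max_speed=.06,guard=6)); st("low")
r.set_gripper(0); st("grip")
r.servo_line(F(*c,.06),max_speed=.1); st("up")
p=F(0,-.330,.0285+.03); r.servo_line(p,rotation=best(p,A),max_speed=.1); st("aligned high")
r.servo_line(F(0,-.330,.0285),max_speed=.06); st("aligned")
s=r.snapshot("wrist"); np.save("w10.npy",s,allow_pickle=True)
print(grip_meas(s,.037,(-40,-370),(40,-280)))
for n in("rod_tip","frame_eye","rod_shoulder"):
    for d in r.landmark_of("wrist",n)[:2]: print(n,round(d["confidence"],2),np.round(d["point"]),toF(world(s,d["point"],.032,True))*1e3)
c=proj(s,[F(0,-.12,.032)],True)[0].astype(int); x0,y0=c[0]-60,max(0,c[1]-40); print(x0,y0)
a=cv2.resize(s["img"][y0:y0+150,x0:x0+120],None,fx=4,fy=4,interpolation=cv2.INTER_CUBIC)
cv2.imwrite("pics/w10.png",a)
```

```text
above t 52.8 frame [  33.8 -286.3] z 100.0 gap 49.9 ff 0.0 ft [-0.1 -0.2 -0.3]
False
low t 54.6 frame [  33.7 -287. ] z 1.9 gap 50.0 ff 0.0 ft [ 0.1 -0.7 -0.3]
grip t 55.2 frame [  33.6 -286.9] z 1.5 gap 23.5 ff 30.0 ft [-0.2 -0.2  0.7]
up t 55.9 frame [  33.3 -286.7] z 59.7 gap 23.9 ff 30.0 ft [-0.  -0.2 -0.7]
aligned high t 56.6 frame [ 1.000e-01 -3.297e+02] z 58.3 gap 23.6 ff 30.0 ft [ 0.7  0.1 -0. ]
aligned t 57.3 frame [   0. -330.] z 28.4 gap 23.5 ff 30.0 ft [ 0.1  0.5 -0. ]
[((-0.7789154052734375, -324.4350280761719), (29.243194580078125, 23.696155548095703), 89.93490600585938)]
rod_shoulder 0.85 [320. 260.] [-2.85013395e-01 -3.11928492e+02]
260 0
```

View pics/w10.png

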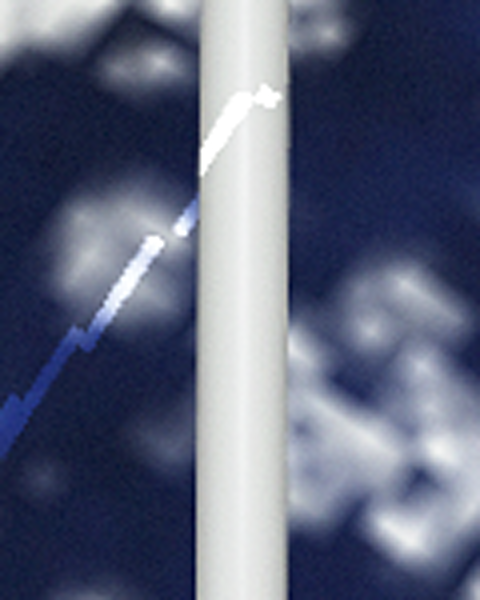

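Run:
```python
from h import *
s=np.load("w10.npy",allow_pickle=True).item()
for p in [((201+287)/8+260,2),((202+288.5)/8+260,40),((198+288)/8+260,90),((196+288)/8+260,148)]: print(np.round(toF(world(s,p,.032,True))*1e3,2))
t=r.snapshot("top"); 
for n in("rod_tip","frame_eye"):
    for d in r.landmark_of("top",n)[:2]: print(n,round(d["confidence"],2),np.round(d["point"]),toF(world(t,d["point"],.032))*1e3)
t2=r.snapshot("scene")
P=np.array([F(0,-.128,.032),F(0,-.088,.032)]); c=proj(t2,P)[0].astype(int)
a=cv2.resize(t2["img"][c[1]-25:c[1]+25,c[0]-40:c[0]+40],(640,400),interpolation=cv2.INTER_CUBIC); print(c,[((q-c+[40,25])*8).round() for q in proj(t2,P)])
cv2.imwrite("pics/s10.png",a)
```

```text
[ 1.0000e-01 -1.9104e+02]
[   0.22 -210.27]
[-6.0000e-02 -2.3389e+02]
[-1.800e-01 -2.601e+02]
frame_eye 0.59 [469. 228.] [-197.26784417 -427.0127434 ]
[296 230] [array([327., 205.]), array([164., 191.])]
```

View pics/s10.png

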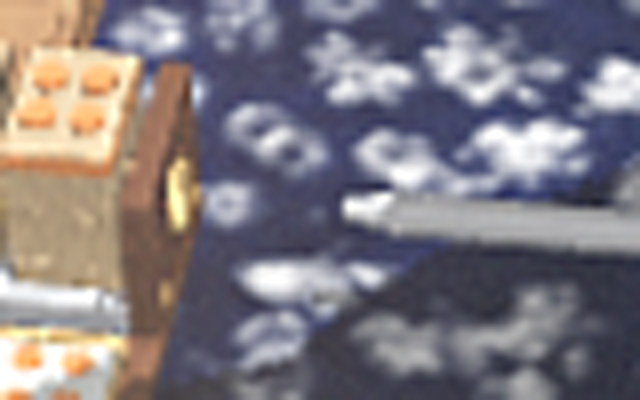

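The tip shows at (345,207), pointing at the eye (180,195), and my projection of both is consistent with that. I'll insert under guard.

Run:
```python
from h import *
for y in (-.27,-.24,-.21,-.18,-.15,-.13,-.115):
    b=r.servo_line(F(0,y,.0283),max_speed=.06,guard=8); st(f"{y} {b}")
    if b: break
```

```text
-0.27 False t 58.8 frame [   0.  -270.3] z 28.3 gap 23.8 ff 30.0 ft [-0.7 -0.  -0.1]
-0.24 False t 59.5 frame [ 2.000e-01 -2.399e+02] z 28.4 gap 23.4 ff 30.0 ft [ 0.1  0.4 -0. ]
-0.21 False t 60.1 frame [ 2.000e-01 -2.099e+02] z 28.4 gap 23.8 ff 30.0 ft [0.  0.1 0. ]
-0.18 False t 60.8 frame [   0.2 -179.9] z 28.4 gap 23.5 ff 30.0 ft [-0.7 -0.9 -0.7]
-0.15 False t 61.4 frame [ 1.000e-01 -1.499e+02] z 28.4 gap 23.4 ff 30.0 ft [ 0.4  0.3 -0.6]
-0.13 False t 61.9 frame [ 1.000e-01 -1.297e+02] z 28.4 gap 23.8 ff 30.0 ft [ 0.6  0.  -1.1]
-0.115 False t 62.3 frame [   0.  -114.6] z 28.3 gap 23.6 ff 30.0 ft [ 0.5 -0.2 -0.8]
```

Run:
```python
from h import *
r.servo_line(F(0,-.115,.0272),max_speed=.03,guard=6); st("lower")
b=r.servo_line(F(0,-.098,.0272),max_speed=.02,guard=10); st(f"home {b}")
r.set_gripper(.05); r.sleep(.3); st("rel"); e=toF(r.observe()["eef_pos"])
r.servo_line(F(*e,.19),max_speed=.15)
p=F(0,-.16,.19); r.move_to(p,best(p,A)); s=r.snapshot("wrist")
from rodm import grip_meas
print(grip_meas(s,.0355,(-40,-150),(40,-80)))
c=proj(s,[F(0.02,-.03,.03)],True)[0].astype(int); x0,y0=c[0]-133,max(0,c[1]-100)
a=cv2.resize(s["img"][y0:y0+200,x0:x0+266],(532,400),interpolation=cv2.INTER_CUBIC)
p=F(.15,-.16,.3); r.move_to(p,best(p,A)); t=r.snapshot("scene"); b=cv2.resize(t["img"][170:290,180:310],(260,240),interpolation=cv2.INTER_CUBIC)
b=np.vstack([b,np.zeros((160,260,3),np.uint8)]); cv2.imwrite("pics/fin.png",np.hstack([a,b]))
```

```text
lower t 62.5 frame [  -0.  -115.1] z 27.1 gap 23.7 ff 30.0 ft [-0.3 -0.1 -0.3]
home True t 63.1 frame [   0.  -105.1] z 27.1 gap 23.4 ff 30.0 ft [ 1.8 -2.9  1.6]
rel t 64.1 frame [  -0.3 -104.9] z 26.7 gap 50.1 ff 0.0 ft [0.1 0.8 0.2]
[((-0.9473772048950195, -107.20448303222656), (38.4711799621582, 23.522855758666992), 89.86663818359375)]
```

View pics/fin.png

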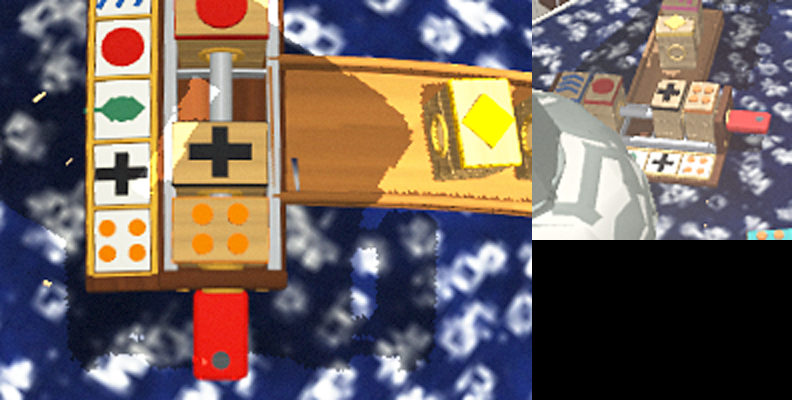

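The shoulder sits against the cheek, the rod runs through orange and black to red, yellow is untouched, and pink stands at the far end of the tray.

```bash
python3 -c "
from cell import r
print(r.finish_job())"
```

```text
the job is handed in; nothing more can be done
None
```

I handed the job in at about 65 s: pink stands in the tray, black and orange are in their places on the frame's floor, the green place is empty because I found no green block, and the rod is back in with its grip against the cheek; I did not see the tip come out of the far cheek.

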